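# Cock the impact rig

## Task

Set the larger of the two spring impact rigs ready for its next shot: draw its sprung striker arm back by the upright black handle until its end pin has clicked behind the hair-trigger catch, and leave it hooked there, let go. Do not let the arm fly forward at any time, and leave the arm of the small rig where it is.

Things in the scene. Friction and masses are not known exactly. Their poses are not given: they have to be found in the camera images.
- rig: Large impact rig, fixed: aluminium plate 260 x 290 x 12 mm, steel arm swinging level over it. Origin: pivot axis at table level. In its frame the plate spans x -220..40, y -135..155 mm; the arm points roughly to -x (the robot): its direction from +x, counter-clockwise from above, is 2.592 rad + joint striker. Nothing on the rig but the handle is over 47 mm above the table.
- striker (a joint): Swing of the large arm, rad, counter-clockwise from above. 0: at rest against the grey anvil block (45 mm high); draw it positive. The catch holds it at 1.10; drawn a little past (1.15 to 1.25) the catch clicks in behind the pin by itself; hard stop at 1.32. A spring pulls it to 0 always: about 2 N at the handle at rest, 6 N at 1.10.
- handle (a point): Grip centre of the large arm's handle: an upright black round post, 22 mm diameter, free from 35 to 88 mm above the table; this point is 65 mm above the table and 115 mm from the pivot axis. The post may turn between the fingers.
- catch (a joint): Sprung steel pawl of the large rig, rad: 0 closed (it returns by itself), about 0.2 while the pin at the arm's end (165 mm from the pivot) rides over it. It stands just outside the arm's end, top 42 mm above the table. Some 2 N on the upright trigger paddle at its tail, about 200 mm from the pivot at the middle of the plate's robot-side edge, fires a cocked arm.
- small_striker (a joint): Swing of the small rig's arm, rad, 0 at rest: the same kind of thing on a plate of 130 x 150 mm, arm 80 mm long, handle post 14 mm across with its top 55 mm above the table. Not part of the job: leave it.

How it is judged:
By the outcome, as a careful person would: the job done as asked, in the order asked, and still so for the second after the job is handed in, with the robot touching nothing.
It also fails if it takes over 35 s, if anything falls off the work surface, if the arm or the gripper's body presses on something with over 40 N, if the wrist force passes 120 N, or if a joint passes its speed limit or range.

## Robot

A 6-joint arm with a two-finger parallel gripper is mounted at the origin on the work surface. World frame = base frame: x ahead of the robot, y to its left, z up, the work surface at z = 0. Lengths are in m, angles in rad, forces in N, time in s.
With the tool pointing down it reaches from about 0.3 to 0.875 m from the base axis. Payload 4.2 kg.
Tool frame: the origin (TCP) lies midway between the tips of the shut fingers; the grasp point (between the pads) lies 19 mm behind it; z points along the fingers, y is the line along which they close (so a half turn about z gives the same grasp; the last joint's range is limited). The gripper opens to 85 mm and grips with 20 to 120 N. Pads are 22 mm wide; open, the fingers measure 114 mm over their backs; the gripper's body (76 mm by 85 mm) begins 54 mm behind the grasp point. The pads swing forward as they close: fully open they stand 13 mm farther back than shut.
Start: joints at [-1.338, 0.32, 1.565, -0, 1.257, -0.02], TCP at [0.144, -0.557, 0.231] pointing down, gripper open.
Joint ranges: [-3.11, 3.11], [-0.84, 2.01], [0.21, 2.61], [-1.34, 4.49], [0.05, 2.63], [-2.56, 2.56]. Speed limits (rad/s): [2.57, 2.57, 3.14, 3.14, 3.14, 3.14].

## Interface

Orientations are given as a unit quaternion [w, x, y, z].
In Python, from workcell import r gives the robot as it stands. The module is installed in compiled form; this text tells all that it offers.
- The arm moves only by the tool drive_tool, never from a script. Its argument "series" is a list of rows, each an object of numbers: "x", "y", "z": the shift along the world's x, y, z each as a share of 500 mm, from -1 to 1; "ax", "ay", "az": the turn, a rotation vector about the world's x, y, z each as a share of 2 pi rad, from -1 to 1. A call has 1 to 20 rows; each row shifts and turns the commanded pose from where the row before left it; what a row does not reach is not made up. A row lasts 1/10 s, in which the tool goes at most 50 mm and 8.59 degrees, less where a joint would pass 70% of its speed; a pose out of reach is approached as far as the arm can. A call with a number of a shift or a turn outside -1 to 1 is refused whole. A call with a gripper value outside its range is refused whole. "grip" is the gripper command: -1 is shut, 1 is fully open, values between are in proportion, set as the call begins (left out, the last holds). The fingers move at their own pace and stop on an object; "newtons" is the grip in N (left out, the last holds). Time passes only in rows, so rows that do not move let the fingers close. It gives the time, the measured TCP pose, the force, the opening and the grip force at its end, in the units of the state.
- r.state(): the state, without advancing time (a new reading comes with each control period).
- r.snapshot(name): name is "scene" or "top" or "wrist"; returns a dict with "image" (384x512x3 uint8, red, green, blue), "vertical_fov" (degrees; the focal length in pixels is half the picture's height over the tangent of half this angle, whatever the lens; pixels are square), "cx", "cy" (the principal point, pixels), "distortion" ([k1, k2, p1, p2, k3] as OpenCV has them; the pictures are not rectified), "xyz" and "rotation" of the camera in the world. Camera axes: x right, y down, z forward; pixel columns grow to the right and rows downward; lengths in m; the calibration is good to about 2 mm. A picture is of the moment at which its call begins. There is no depth.
- r.finish_job(): hands the job in; it is judged then, once.
Trained networks look in the newest picture that a camera, given by its name, has taken for a name from the list of things; names that differ only in an ending like _2 or _b are one class to them, and where a whole thing is asked for, a point or a joint stands for the part that bears it (a point fixed in the world has none). Each returns a list of dicts, best first, with "score" (0 to 1); they miss things now and then, are a little off and sometimes report something else, mostly with a low value. They report only what shows in the picture. A call takes as long as a camera call.
- r.spot_in(camera, query): "box" ([left, top, right, bottom] as shares, 0 to 1, of the picture: columns of its width, rows of its height, round what is visible of it).
- r.silhouettes(camera, query): "pixels" (384x512 bool, what is visible of it) and "box" ([left, top, right, bottom] as shares, 0 to 1, of the picture: columns of its width, rows of its height, round what is visible of it).
The state is a dict: "time": time; "joint_pos": joint angles; "joint_velocities": joint speeds; "joint_efforts": joint torques, N m; "position": TCP position; "orientation": TCP orientation; "ft_force": force on the tool from outside, world axes, zero at the start; "torque": the same for the moment, N m; "opening": finger opening in m; "grip_force": force on a finger pad.
Only numpy, scipy, OpenCV 4.12 (cv2) and the standard library are available. Lean on these libraries where they do the work, as an engineer would, in place of code of your own. Each camera call takes 0.05 s, during which the arm holds its last target. There are 200 camera calls.

## Working session

There is one attempt and no reset: what is moved stays moved. The work goes in short steps, Python scripts to look and compute and a tool call to move; the robot and the scene stay as the last step left them, time stands still between calls to the robot, and variables do not carry over. Pictures are saved under pics/ and viewed, at most 10 in all, crops included, and the job is handed in when it is done.

Besides the shell and the picture viewer there is one more tool, called after ">>>" in YAML: its name, and indented under it one key for each argument. drive_tool: Moves the arm, as the interface text tells. Shift numbers are shares of 500 mm and turn numbers shares of 2 pi rad, none past 1 either way. Its arguments: {"type":"object","properties":{"series":{"type":"array"},"grip":{"type":"number"},"newtons":{"type":"number"}},"required":["series"]}

```bash
mkdir -p pics; cat > h.py <<'E'
import numpy as np,cv2
from workcell import r
def K(s):
    f=192/np.tan(np.radians(s["vertical_fov"])/2)
    return np.array([[f,0,s["cx"]],[0,f,s["cy"]],[0,0,1.]])
def R(s):
    a=np.array(s["rotation"],float)
    return a
def pix2z(s,uv,z):
    p=cv2.undistortPoints(np.array(uv,float).reshape(-1,1,2),K(s),np.array(s["distortion"],float)).reshape(-1,2)
    d=np.c_[p,np.ones(len(p))]@R(s).T
    o=np.array(s["xyz"]); return o+d*((z-o[2])/d[:,2])[:,None]
def proj(s,P):
    P=np.atleast_2d(P).astype(float); c=(P-np.array(s["xyz"]))@R(s)
    return cv2.projectPoints(c,np.zeros(3),np.zeros(3),K(s),np.array(s["distortion"],float))[0].reshape(-1,2)
E
python3 - <<'E'
from h import *
for n in("top","scene"):
    s=r.snapshot(n); cv2.imwrite(f"pics/{n}1.png",s["image"][:,:,::-1])
    print(n,s["xyz"],s["rotation"],s["vertical_fov"])
    for q in("rig","handle","catch","striker","small_striker"):
        for d in r.spot_in(n,q)[:3]: print(q,round(d["score"],2),(np.array(d["box"])*[512,384,512,384]).round())
E
```

```text
top [ 0.3807807  -0.04542746  0.86229798] [-0.07398605  0.71075799 -0.69612663  0.06897002] 56.98115221261868
rig 0.67 [ 91. 142. 221. 265.]
handle 0.68 [116. 159. 153. 233.]
catch 0.6 [162. 215. 194. 251.]
striker 0.65 [118. 162. 159. 232.]
small_striker 0.64 [306. 159. 329. 195.]
scene [1.08324987 0.15949733 0.80954707] [-0.18735477  0.54737493  0.76983509 -0.26950475] 47.036590347461875
rig 0.88 [287. 184. 431. 299.]
rig 0.37 [345. 213. 401. 284.]
handle 0.55 [349. 213. 401. 282.]
catch 0.61 [309. 188. 357. 213.]
striker 0.68 [344. 213. 398. 280.]
small_striker 0.85 [152. 192. 189. 222.]
```

View pics/top1.png

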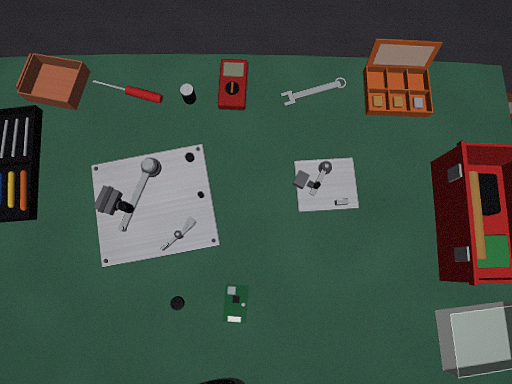

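View pics/scene1.png

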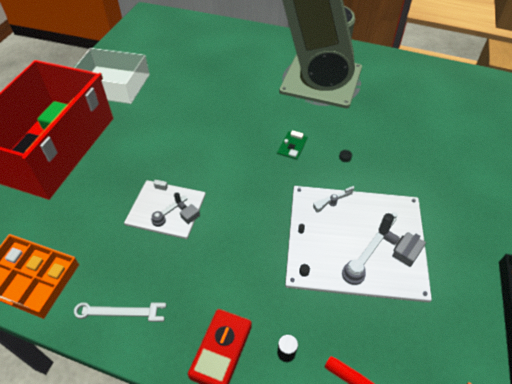

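```bash
sed -i 's/a=np.array(s\["rotation"\],float)/from scipy.spatial.transform import Rotation as T; q=np.array(s["rotation"],float); return T.from_quat(q[[1,2,3,0]]).as_matrix() if q.size==4 else q/;/^    return a$/d' h.py
python3 - <<'E'
from h import *
from scipy.optimize import least_squares
s=r.snapshot("top"); c=r.snapshot("scene")
im=cv2.resize(s["image"][130:275,80:230],None,fx=4,fy=4,interpolation=2)
corn=np.array([[40,155],[40,-135],[-220,-135],[-220,155]])/1000
uv=np.array([[93,165],[203,146],[218,244],[105,265]])
uc=np.array([[430,299],[287,294],[293,187],[418,198]])
def w(p,a,z):
    a=np.atleast_2d(a);C,S=np.cos(p[2]),np.sin(p[2])
    return np.c_[p[0]+C*a[:,0]-S*a[:,1],p[1]+S*a[:,0]+C*a[:,1],np.full(len(a),z)]
print(pix2z(s,uv,.012).round(3)); print(pix2z(c,uc,.012).round(3))
f=lambda p:np.r_[(proj(s,w(p,corn,.012))-uv).ravel(),(proj(c,w(p,corn,.012))-uc).ravel()]
o=least_squares(f,[.5,.2,0.1],x_scale=[.1,.1,.1]);p=o.x;print(p,o.fun.round(1))
h=lambda t,rr:np.array([rr*np.cos(2.592+t),rr*np.sin(2.592+t)])
for t in(0,.6,1.1,1.2,1.32):print(t,w(p,h(t,.115),.065).round(4), p[2]+2.592+t)
print(proj(s,w(p,h(0,.115),.088)),proj(s,w(p,h(0,.115),.035)),proj(s,w(p,[0,0],.04)),proj(s,w(p,h(0,.165),.03)))
cv2.imwrite("pics/t2.png",im[:,:,::-1])
E
```

```text
[[0.619 0.366 0.012]
 [0.674 0.086 0.012]
 [0.429 0.038 0.012]
 [0.371 0.309 0.012]]
[[0.621 0.368 0.012]
 [0.701 0.098 0.012]
 [0.435 0.034 0.012]
 [0.372 0.317 0.012]]
[0.61815172 0.2127306  0.22383663] [-2.3 -1.3 -1.2 -5.   2.6 -2.  -2.4  0.6  2.5  1.5 -1.8 -7.  -0.6 -0.7
 -0.7 -1.2]
0 [[0.5092 0.2495 0.065 ]] 2.8158366261308654
0.6 [[0.5074 0.1816 0.065 ]] 3.4158366261308655
1.1 [[0.5359 0.1323 0.065 ]] 3.9158366261308655
1.2 [[0.5444 0.1245 0.065 ]] 4.015836626130866
1.32 [[0.5555 0.1163 0.065 ]] 4.135836626130866
[[122.79126085 203.49395081]] [[130.66483562 207.29368803]] [[148.75575715 163.16266962]] [[123.15835489 227.05489127]]
```

View pics/t2.png

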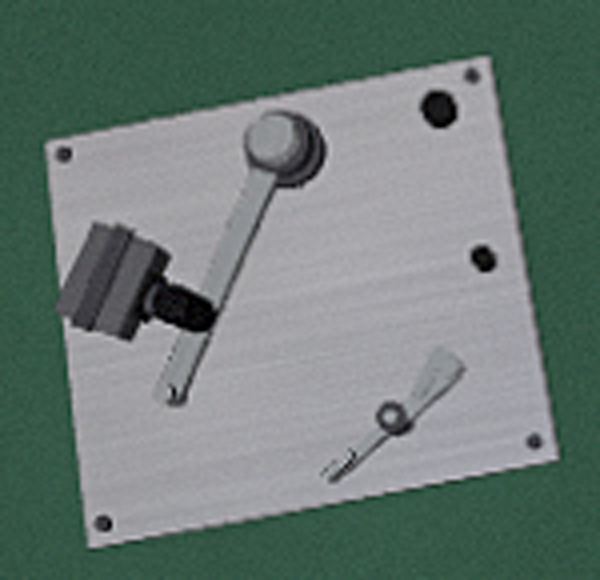

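```bash
cat > fit.py <<'E'
from h import *
from scipy.optimize import least_squares
from scipy.spatial.transform import Rotation as T
s=r.snapshot("top"); c=r.snapshot("scene")
corn=np.array([[40,155],[40,-135],[-220,-135],[-220,155]])/1000
def corners(s,n):
    b=max(r.spot_in(n,"rig"),key=lambda d:d["score"])["box"];H=s["image"]
    x0,y0,x1,y1=(np.array(b)*[512,384,512,384]+[-6,-6,6,6]).astype(int)
    hsv=cv2.cvtColor(H[y0:y1,x0:x1],cv2.COLOR_RGB2HSV)
    m=((hsv[...,1]<60)&(hsv[...,2]>90)).astype(np.uint8)
    k=max(cv2.findContours(m,0,1)[0],key=cv2.contourArea)
    q=cv2.convexHull(k); e=cv2.approxPolyDP(q,12,True).reshape(-1,2)+[x0,y0]
    return e
def w(p,a,z):
    a=np.atleast_2d(a);C,S=np.cos(p[2]),np.sin(p[2])
    return np.c_[p[0]+C*a[:,0]-S*a[:,1],p[1]+S*a[:,0]+C*a[:,1],np.full(len(a),z)]
uv=np.array([[91.2,165.8],[202.5,144.2],[219.5,245],[102,267]])
print(corners(s,"top").tolist(),corners(c,"scene").tolist())
P=pix2z(s,uv,.012);print(P.round(3),[np.linalg.norm(P[i]-P[i-1]).round(3) for i in range(4)])
f=lambda p:(proj(s,w(p,corn,.012))-uv).ravel()
o=least_squares(f,[.6,.2,0.2],x_scale=[.1,.1,.1]);p=o.x;print(p,o.fun.round(1))
h=lambda t,rr:np.array([rr*np.cos(2.592+t),rr*np.sin(2.592+t)])
for t in(0,.2,.4,.6,.8,1.,1.1,1.2):print(t,w(p,h(t,.115),.065).round(4))
for S in(s,c):print(proj(S,np.r_[w(p,h(0,.115),.088),w(p,h(0,.115),.035),w(p,[0,0],.04),w(p,h(0,.165),.03),w(p,corn,.012)]).round(1).tolist())
st=r.state();print(st["time"],st["position"],st["orientation"],T.from_quat(np.array(st["orientation"])[[1,2,3,0]]).as_matrix().round(3),st["opening"])
E
python3 fit.py
```

```text
[[202, 144], [219, 244], [102, 266], [91, 165]] [[293, 187], [417, 197], [430, 301], [286, 287]]
[[0.617 0.371 0.012]
 [0.678 0.088 0.012]
 [0.426 0.035 0.012]
 [0.366 0.316 0.012]] [np.float64(0.257), np.float64(0.289), np.float64(0.258), np.float64(0.288)]
[0.61226371 0.21161118 0.21157389] [-0.2 -0.6 -0.1 -0.5  0.5  0.4 -0.3  0.6]
0 [[0.5038 0.2497 0.065 ]]
0.2 [[0.4984 0.2274 0.065 ]]
0.4 [[0.4975 0.2045 0.065 ]]
0.6 [[0.5012 0.1818 0.065 ]]
0.8 [[0.5093 0.1604 0.065 ]]
1.0 [[0.5216 0.1409 0.065 ]]
1.1 [[0.5291 0.1322 0.065 ]]
1.2 [[0.5374 0.1243 0.065 ]]
[[122.5, 205.9], [130.4, 209.5], [149.0, 165.5], [122.6, 229.2], [91.0, 165.2], [202.4, 143.7], [220.0, 245.4], [101.7, 267.6]]
[[388.8, 214.8], [382.8, 229.5], [355.7, 266.0], [393.1, 215.8], [432.1, 298.5], [285.4, 283.5], [293.8, 183.9], [418.3, 195.5]]
0.9 [ 0.14382962 -0.55674076  0.23135556] [6.21923873e-05 9.92019366e-01 1.26085577e-01 4.67570819e-06] [[ 0.968  0.25   0.   ]
 [ 0.25  -0.968 -0.   ]
 [-0.     0.    -1.   ]] 0.08549618633731187
```

>>> drive_tool:
  series:
    - {"x":0.04,"y":0.0896}
    - {"x":0.04,"y":0.0896}
    - {"x":0.04,"y":0.0896}
    - {"x":0.04,"y":0.0896}
    - {"x":0.04,"y":0.0896}
    - {"x":0.04,"y":0.0896}
    - {"x":0.04,"y":0.0896}
    - {"x":0.04,"y":0.0896}
    - {"x":0.04,"y":0.0896}
    - {"x":0.04,"y":0.0896}
    - {"x":0.04,"y":0.0896}
    - {"x":0.04,"y":0.0896}
    - {"x":0.04,"y":0.0896}
    - {"x":0.04,"y":0.0896}
    - {"x":0.04,"y":0.0896}
    - {"x":0.04,"y":0.0896}
    - {"x":0.04,"y":0.0896}
    - {"x":0.04,"y":0.0896}
    - {}
    - {}
  grip: 1
  newtons: 60

```text
$.series[0]: bad value
```

>>> drive_tool:
  series:
    - {"x":0.04,"y":0.0896,"z":0,"ax":0,"ay":0,"az":0}
    - {"x":0.04,"y":0.0896,"z":0,"ax":0,"ay":0,"az":0}
    - {"x":0.04,"y":0.0896,"z":0,"ax":0,"ay":0,"az":0}
    - {"x":0.04,"y":0.0896,"z":0,"ax":0,"ay":0,"az":0}
    - {"x":0.04,"y":0.0896,"z":0,"ax":0,"ay":0,"az":0}
    - {"x":0.04,"y":0.0896,"z":0,"ax":0,"ay":0,"az":0}
    - {"x":0.04,"y":0.0896,"z":0,"ax":0,"ay":0,"az":0}
    - {"x":0.04,"y":0.0896,"z":0,"ax":0,"ay":0,"az":0}
    - {"x":0.04,"y":0.0896,"z":0,"ax":0,"ay":0,"az":0}
    - {"x":0.04,"y":0.0896,"z":0,"ax":0,"ay":0,"az":0}
    - {"x":0.04,"y":0.0896,"z":0,"ax":0,"ay":0,"az":0}
    - {"x":0.04,"y":0.0896,"z":0,"ax":0,"ay":0,"az":0}
    - {"x":0.04,"y":0.0896,"z":0,"ax":0,"ay":0,"az":0}
    - {"x":0.04,"y":0.0896,"z":0,"ax":0,"ay":0,"az":0}
    - {"x":0.04,"y":0.0896,"z":0,"ax":0,"ay":0,"az":0}
    - {"x":0.04,"y":0.0896,"z":0,"ax":0,"ay":0,"az":0}
    - {"x":0.04,"y":0.0896,"z":0,"ax":0,"ay":0,"az":0}
    - {"x":0.04,"y":0.0896,"z":0,"ax":0,"ay":0,"az":0}
    - {"x":0,"y":0,"z":0,"ax":0,"ay":0,"az":0}
  grip: 1
  newtons: 60

```text
time: 2.8
position: [0.5058, 0.2546, 0.2305]
orientation: [-0.001, 0.992, 0.128, 0.001]
ft_force: [-0.7, -1.4, -0.8]
opening: 0.0853
grip_force: 0.0
```

```bash
python3 - <<'E'
from h import *
s=r.snapshot("wrist");cv2.imwrite("pics/w1.png",s["image"][:,:,::-1])
print(s["xyz"]); 
print(proj(s,[[.5038,.2497,.088],[.5038,.2497,.035],[.6123,.2116,.04]]).round(1))
st=r.state();print(st["position"])
E
```

```text
[0.58240141 0.27569086 0.37314743]
[[258.7 182.6]
 [258.1 171.1]
 [314.3  91.8]]
[0.50433715 0.25186673 0.23047035]
```

View pics/w1.png

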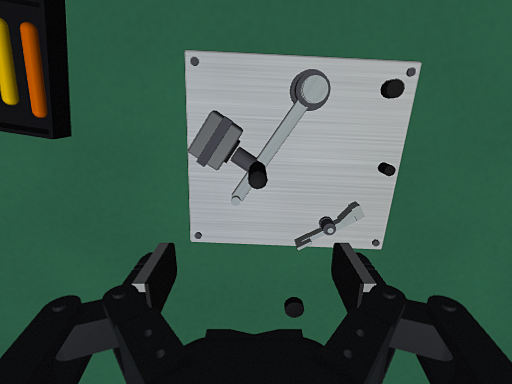

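>>> drive_tool:
  series:
    - {"x":0,"y":-0.003,"z":-0.07,"ax":0,"ay":0,"az":0}
    - {"x":0,"y":0,"z":-0.07,"ax":0,"ay":0,"az":0}
    - {"x":0,"y":0,"z":-0.07,"ax":0,"ay":0,"az":0}
    - {"x":0,"y":0,"z":-0.07,"ax":0,"ay":0,"az":0}
    - {"x":0,"y":0,"z":-0.07,"ax":0,"ay":0,"az":0}
    - {"x":0,"y":0,"z":0,"ax":0,"ay":0,"az":0}
    - {"x":0,"y":0,"z":0,"ax":0,"ay":0,"az":0}
  grip: 1

```text
time: 3.55
position: [0.5038, 0.2473, 0.057]
orientation: [0.0, 0.992, 0.126, -0.0]
ft_force: [-0.5, -0.1, 0.7]
opening: 0.0857
grip_force: 0.0
```

>>> drive_tool:
  series:
    - {"x":0,"y":0,"z":0,"ax":0,"ay":0,"az":0}
    - {"x":0,"y":0,"z":0,"ax":0,"ay":0,"az":0}
    - {"x":0,"y":0,"z":0,"ax":0,"ay":0,"az":0}
    - {"x":0,"y":0,"z":0,"ax":0,"ay":0,"az":0}
    - {"x":0,"y":0,"z":0,"ax":0,"ay":0,"az":0}
    - {"x":0,"y":0,"z":0,"ax":0,"ay":0,"az":0}
    - {"x":0,"y":0,"z":0,"ax":0,"ay":0,"az":0}
    - {"x":0,"y":0,"z":0,"ax":0,"ay":0,"az":0}
  grip: -1
  newtons: 40

```text
time: 4.35
position: [0.5038, 0.2489, 0.0572]
orientation: [-0.001, 0.992, 0.126, 0.0]
ft_force: [-2.7, 1.4, 6.6]
opening: 0.0209
grip_force: 39.1
```

>>> drive_tool:
  series:
    - {"x":-0.0066,"y":-0.022,"z":0,"ax":0,"ay":0,"az":0}
    - {"x":-0.0042,"y":-0.0226,"z":0,"ax":0,"ay":0,"az":0}
    - {"x":-0.002,"y":-0.0228,"z":0,"ax":0,"ay":0,"az":0}
    - {"x":0.0002,"y":-0.023,"z":0,"ax":0,"ay":0,"az":0}
    - {"x":0.0026,"y":-0.0228,"z":0,"ax":0,"ay":0,"az":0}
    - {"x":0.0048,"y":-0.0226,"z":0,"ax":0,"ay":0,"az":0}
    - {"x":0,"y":0,"z":0,"ax":0,"ay":0,"az":0}
    - {"x":0,"y":0,"z":0,"ax":0,"ay":0,"az":0}

```text
time: 5.15
position: [0.4973, 0.1802, 0.0567]
orientation: [-0.0, 0.992, 0.126, -0.004]
ft_force: [-10.5, 3.5, 11.5]
opening: 0.0209
grip_force: 40.3
```

```bash
python3 - <<'E'
from h import *
s=r.snapshot("scene");cv2.imwrite("pics/s3.png",cv2.resize(s["image"][150:320,260:460],None,fx=3.5,fy=3.5)[:,:,::-1])
st=r.state();P=np.array(st["position"]);print(P,st["ft_force"],st["opening"],st["grip_force"],st["joint_pos"])
d=P[:2]-[.61226,.21161];print(np.hypot(*d),(np.arctan2(d[1],d[0])%6.283)-2.592-.21157)
E
```

```text
[0.49725567 0.18026709 0.05671682] [-9.61123278  3.78599434 12.04455904] 0.020755330692629862 40.25671184062958 [0.32487768 0.42648835 1.89918447 0.00264125 0.82373521 1.64104748]
0.11919888771584392 0.603912070063465
```

View pics/s3.png

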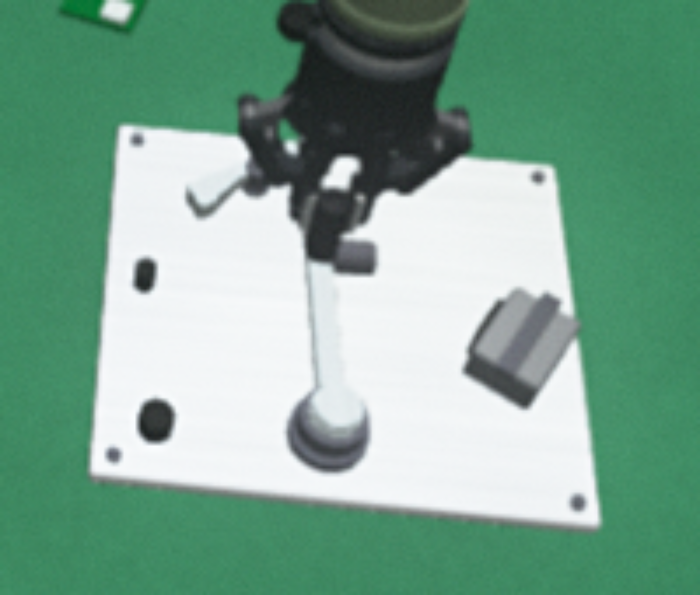

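>>> drive_tool:
  series:
    - {"x":-0.0014,"y":-0.0218,"z":0,"ax":0,"ay":0,"az":0}
    - {"x":0.0092,"y":-0.0212,"z":0,"ax":0,"ay":0,"az":0}
    - {"x":0.0112,"y":-0.02,"z":0,"ax":0,"ay":0,"az":0}
    - {"x":0.0132,"y":-0.0188,"z":0,"ax":0,"ay":0,"az":0}
    - {"x":0,"y":0,"z":0,"ax":0,"ay":0,"az":0}
    - {"x":0,"y":0,"z":0,"ax":0,"ay":0,"az":0}

```text
time: 5.8
position: [0.5137, 0.1383, 0.0567]
orientation: [0.001, 0.992, 0.126, -0.004]
ft_force: [-8.3, -1.8, 12.0]
opening: 0.0204
grip_force: 38.8
```

>>> drive_tool:
  series:
    - {"x":0.0088,"y":-0.0126,"z":0,"ax":0,"ay":0,"az":0}
    - {"x":0.0095,"y":-0.0119,"z":0,"ax":0,"ay":0,"az":0}
    - {"x":0.0101,"y":-0.0112,"z":0,"ax":0,"ay":0,"az":0}
    - {"x":0,"y":0,"z":0,"ax":0,"ay":0,"az":0}
    - {"x":0,"y":0,"z":0,"ax":0,"ay":0,"az":0}
    - {"x":0,"y":0,"z":0,"ax":0,"ay":0,"az":0}

```text
time: 6.4
position: [0.5282, 0.1207, 0.0567]
orientation: [0.0, 0.992, 0.126, -0.004]
ft_force: [-8.5, -1.5, 10.2]
opening: 0.0193
grip_force: 38.4
```

```bash
python3 - <<'E'
from h import *
s=r.snapshot("scene");cv2.imwrite("pics/s4.png",cv2.resize(s["image"][160:310,270:450],None,fx=4,fy=4)[:,:,::-1])
st=r.state();P=np.array(st["position"]);print(P,st["ft_force"],st["opening"],st["grip_force"])
for c in([.608,.2116],[.6091,.2026]):
    d=P[:2]-c;print(np.hypot(*d),(np.arctan2(d[1],d[0])%6.283))
print(proj(s,[[.61226+.165*np.cos(2.8036+t),.21161+.165*np.sin(2.8036+t),.035] for t in(1.1,1.2)]))
E
```

```text
[0.52821968 0.12075773 0.05671972] [-8.67513474 -1.79996203 11.61572372] 0.019476571681078362 38.44443619251251
0.12090168352675187 3.9915477427311874
0.11506425582488315 3.9327170187458753
[[314.41981032 206.87777013]
 [308.02205897 209.68155752]]
```

View pics/s4.png

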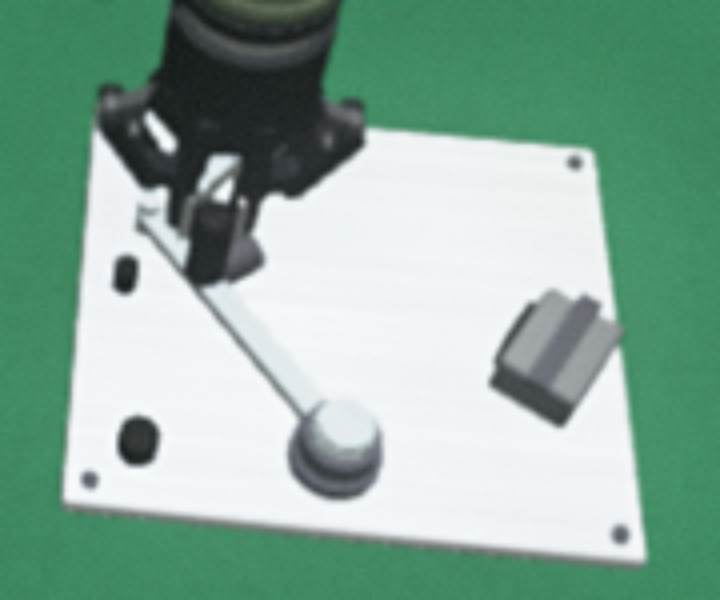

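```bash
python3 - <<'E'
from h import *
s=r.snapshot("scene")
for t in(1.1,1.15,1.2,1.25,1.3):
    u=np.array([np.cos(2.8036+t),np.sin(2.8036+t)]);o=np.array([.61226,.21161])
    q=proj(s,[[*(o+.115*u),.088],[*(o+.115*u),.035],[*(o+.165*u),.035],[*(o+.165*u),.025],[*o,.04]])
    print(t,((q-[270,160])*4).round().tolist())
w=r.snapshot("wrist");cv2.imwrite("pics/w5.png",w["image"][:,:,::-1])
print(r.state()["joint_pos"])
E
```

```text
1.1 [[238.0, 197.0], [224.0, 256.0], [178.0, 188.0], [176.0, 198.0], [343.0, 424.0]]
1.15 [[228.0, 201.0], [215.0, 260.0], [165.0, 193.0], [163.0, 204.0], [343.0, 424.0]]
1.2 [[219.0, 205.0], [206.0, 264.0], [152.0, 199.0], [150.0, 210.0], [343.0, 424.0]]
1.25 [[210.0, 210.0], [197.0, 269.0], [140.0, 205.0], [138.0, 216.0], [343.0, 424.0]]
1.3 [[201.0, 215.0], [189.0, 274.0], [128.0, 212.0], [126.0, 223.0], [343.0, 424.0]]
[ 2.03686208e-01  4.42430680e-01  1.86947582e+00 -3.33568764e-04
  8.36824443e-01  1.52181065e+00]
```

View pics/w5.png

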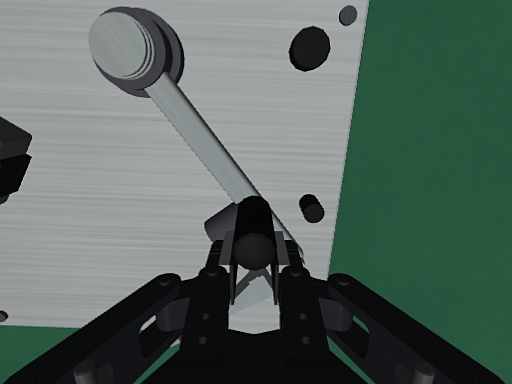

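>>> drive_tool:
  series:
    - {"x":0.004,"y":-0.0034,"z":0,"ax":0,"ay":0,"az":0}
    - {"x":0,"y":0,"z":0,"ax":0,"ay":0,"az":0}
    - {"x":0,"y":0,"z":0,"ax":0,"ay":0,"az":0}

```text
time: 6.85
position: [0.5299, 0.1194, 0.0567]
orientation: [0.0, 0.992, 0.126, -0.004]
ft_force: [-9.3, 0.3, 11.7]
opening: 0.0191
grip_force: 38.6
```

>>> drive_tool:
  series:
    - {"x":-0.008,"y":0.0066,"z":0,"ax":0,"ay":0,"az":0}
    - {"x":-0.0078,"y":0.0068,"z":0,"ax":0,"ay":0,"az":0}
    - {"x":0,"y":0,"z":0,"ax":0,"ay":0,"az":0}
    - {"x":0,"y":0,"z":0,"ax":0,"ay":0,"az":0}

```text
time: 7.25
position: [0.5222, 0.1256, 0.0566]
orientation: [0.001, 0.992, 0.126, -0.004]
ft_force: [-8.4, -1.7, 10.6]
opening: 0.0188
grip_force: 38.3
```

>>> drive_tool:
  series:
    - {"x":-0.006,"y":0.0056,"z":0,"ax":0,"ay":0,"az":0}
    - {"x":-0.006,"y":0.0058,"z":0,"ax":0,"ay":0,"az":0}
    - {"x":0,"y":0,"z":0,"ax":0,"ay":0,"az":0}
    - {"x":0,"y":0,"z":0,"ax":0,"ay":0,"az":0}

```text
time: 7.65
position: [0.517, 0.1296, 0.0567]
orientation: [0.002, 0.992, 0.127, -0.003]
ft_force: [-5.6, -7.8, 10.1]
opening: 0.0179
grip_force: 37.0
```

>>> drive_tool:
  series:
    - {"x":-0.003,"y":0.003,"z":0,"ax":0,"ay":0,"az":0}
    - {"x":0,"y":0,"z":0,"ax":0,"ay":0,"az":0}
    - {"x":0,"y":0,"z":0,"ax":0,"ay":0,"az":0}

```text
time: 7.95
position: [0.5169, 0.1298, 0.0567]
orientation: [0.003, 0.992, 0.127, -0.002]
ft_force: [-2.9, -14.4, 8.4]
opening: 0.0179
grip_force: 36.7
```

```bash
python3 - <<'E'
from h import *
s=r.snapshot("scene");cv2.imwrite("pics/s6.png",cv2.resize(s["image"][160:310,270:450],None,fx=4,fy=4)[:,:,::-1])
E
```

```text
(no output)
```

View pics/s6.png

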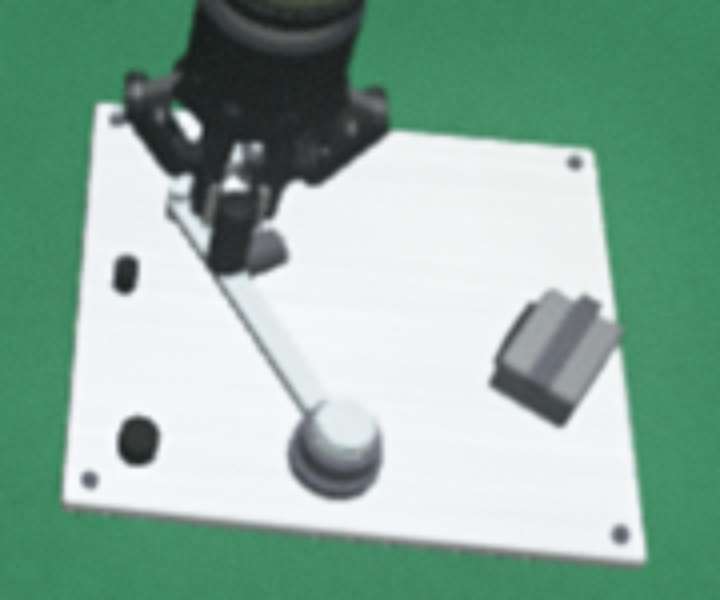

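>>> drive_tool:
  series:
    - {"x":0.004,"y":-0.004,"z":0,"ax":0,"ay":0,"az":0}
    - {"x":0,"y":0,"z":0,"ax":0,"ay":0,"az":0}
    - {"x":0,"y":0,"z":0,"ax":0,"ay":0,"az":0}

```text
time: 8.3
position: [0.517, 0.1296, 0.0567]
orientation: [0.002, 0.992, 0.127, -0.004]
ft_force: [-7.9, -5.7, 10.8]
opening: 0.0178
grip_force: 37.7
```

>>> drive_tool:
  series:
    - {"x":0,"y":0,"z":0,"ax":0,"ay":0,"az":0}
    - {"x":0,"y":0,"z":0,"ax":0,"ay":0,"az":0}
    - {"x":0,"y":0,"z":0,"ax":0,"ay":0,"az":0}
    - {"x":0,"y":0,"z":0,"ax":0,"ay":0,"az":0}
    - {"x":0,"y":0,"z":0,"ax":0,"ay":0,"az":0}
    - {"x":0,"y":0,"z":0,"ax":0,"ay":0,"az":0}
  grip: 0.2

```text
time: 8.9
position: [0.5202, 0.1318, 0.0562]
orientation: [0.0, 0.992, 0.126, -0.0]
ft_force: [-0.8, 0.3, 0.2]
opening: 0.0513
grip_force: 0.0
```

Free of contact; lift straight up.

>>> drive_tool:
  series:
    - {"x":0,"y":0,"z":0.03,"ax":0,"ay":0,"az":0}
    - {"x":0,"y":0,"z":0.05,"ax":0,"ay":0,"az":0}
    - {"x":0,"y":0,"z":0.07,"ax":0,"ay":0,"az":0}
    - {"x":0,"y":0,"z":0.08,"ax":0,"ay":0,"az":0}
    - {"x":0,"y":0,"z":0.08,"ax":0,"ay":0,"az":0}
    - {"x":0,"y":0,"z":0,"ax":0,"ay":0,"az":0}
    - {"x":0,"y":0,"z":0,"ax":0,"ay":0,"az":0}
    - {"x":0,"y":0,"z":0,"ax":0,"ay":0,"az":0}

```text
time: 9.7
position: [0.5192, 0.1315, 0.21]
orientation: [0.0, 0.992, 0.126, -0.001]
ft_force: [-0.4, -0.8, 0.9]
opening: 0.0513
grip_force: 0.0
```

```bash
python3 - <<'E'
from h import *
s=r.snapshot("scene");cv2.imwrite("pics/s7.png",cv2.resize(s["image"][160:310,130:450],None,fx=2.5,fy=2.5)[:,:,::-1])
print(r.state()["ft_force"])
E
```

```text
[-0.32050196 -0.12012131  0.2102358 ]
```

View pics/s7.png

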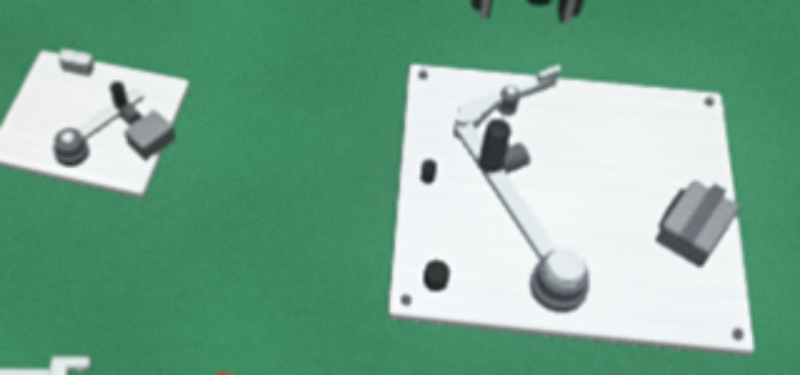

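The picture shows the large arm cocked, with its pin at (462,128) behind the pawl. The gripper is clear and the small rig is unchanged.

```bash
python3 -c "
from workcell import r
print(r.finish_job())"
```

```text
the job is handed in; nothing more can be done
None
```

The large rig is cocked: its striker arm is hooked behind the catch and let go, the small rig was left alone, and the job is handed in at about 10 s.

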